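# Set out the pastry station

### The job

Set out the pastry station: stand the white sugar pot in the middle of the yellow mat and the blue jam pot in the middle of the red mat, the amber vanilla jar on the table in line with the two mats and midway between them, and the copper pastry ring flat on the table directly behind the jar (on its far side from the robot, square to the row), leaving about three centimetres between them. Last of all, when these four are standing and released, close the sugar pot with its wooden lid. Never tip the pots or the jar over, and leave the paper roll, the green bowl and the grey shaker where they are.

Things in the scene. Friction and masses are not known exactly. Their poses are not given: they have to be found in the camera images.
- sugar_pot_c (a point): White ceramic sugar pot, loose, open at the top: straight round wall, outside diameter 60 mm, wall 4 mm (mouth 52 mm), height 70 mm. The point is its centre, half-way up (35 mm above its underside); z is up.
- jam_pot_c (a point): Blue jam pot, loose, open at the top: straight and round, outside diameter 56 mm, wall 4 mm, height 55 mm. The point is its centre, half-way up (27.5 mm above its underside); z is up.
- vanilla_jar_c (a point): Closed amber vanilla jar with a black cap, loose: round, diameter 44 mm (cap 43 mm, its top 22 mm), height 80 mm. The point is its centre, half-way up (40 mm above its underside); z is up.
- copper_ring_c (a point): Copper pastry ring, loose, open at both ends, standing like a short tube: outside diameter 56 mm, wall 3 mm, height 40 mm. The point is its centre, half-way up (20 mm above its underside); z is up.
- lid_c (a point): Wooden lid, loose, 38 mm high: pale disc 66 mm across, 6 mm thick; under it a dark plug 36 mm across, 6 mm deep; above it an upright dark round knob 20 mm across, 26 mm high, to hold it by. It waits standing on its plug. Point: centre, half-way up (19 mm above the plug's underside, 7 mm above the disc's top); z up. On the pot the disc rests on the rim, the plug inside with 8 mm play each way.
- yellow_mat: Round yellow silicone mat fixed to the table, 90 mm across, 3 mm thick. Origin at the centre of its underside, at table height; its y axis runs along the line through both mats, its x axis square to that line, pointing away from the robot. The two mats' centres are 360 mm apart.
- red_mat: Round red silicone mat fixed to the table, 90 mm across, 3 mm thick. Origin at the centre of its underside, at table height; axes parallel to the yellow mat's.
- paper_roll_c (a point): White kitchen paper roll standing upright, 110 mm across, 220 mm high, loose, to be left alone. The point is its centre, half-way up.
- green_bowl_c (a point): Small green bowl, 80 mm across, 40 mm high, loose, to be left alone. The point is its centre, half-way up.
- shaker_c (a point): Small grey shaker with a dark steel top, 40 mm across, 70 mm high, loose, to be left alone. The point is its centre, half-way up.

How it is judged:
On the way, in this order (a step that is already met when the one before it is completed fails the run):
1. the sugar pot, the jam pot, the vanilla jar and the copper ring all stand at their places, released and at rest (horizontal distance between sugar_pot_c and yellow_mat below 0.012 m and height (world z) of sugar_pot_c between 0.032 and 0.044 m and angle between each of sugar_pot_c, jam_pot_c, vanilla_jar_c, copper_ring_c's own z axis and vertical below 0.12 rad and linear speed of each of sugar_pot, jam_pot, vanilla_jar, copper_ring below 0.02 m/s and horizontal distance between jam_pot_c and red_mat below 0.012 m and height (world z) of jam_pot_c between 0.0245 and 0.0365 m and x of vanilla_jar_c in the frame of yellow_mat between -0.015 and 0.015 m and horizontal distance between vanilla_jar_c and yellow_mat between 0.165 and 0.195 m and horizontal distance between vanilla_jar_c and red_mat between 0.165 and 0.195 m and height (world z) of vanilla_jar_c between 0.034 and 0.046 m and horizontal distance between copper_ring_c and vanilla_jar_c between 0.062 and 0.1 m and x of copper_ring_c in the frame of yellow_mat above 0.05 m and horizontal distance between copper_ring_c and yellow_mat below 0.25 m and horizontal distance between copper_ring_c and red_mat below 0.25 m and (y of copper_ring_c in the frame of yellow_mat between 0.155 and 0.205 m or y of copper_ring_c in the frame of yellow_mat between -0.205 and -0.155 m) and height (world z) of copper_ring_c between 0.014 and 0.026 m and contact force between the fingers and sugar_pot below 0.1 N and contact force between the fingers and jam_pot below 0.1 N and contact force between the fingers and vanilla_jar below 0.1 N and contact force between the fingers and copper_ring below 0.1 N), for 0.2 s.
2. then the lid closes the sugar pot (horizontal distance between lid_c and sugar_pot_c below 0.01 m and height (world z) of lid_c between 0.078 and 0.09 m and angle between lid_c's own z axis and vertical below 0.1 rad and linear speed of lid below 0.02 m/s), for 0.2 s.
At the end, for the whole second after the job is handed in: Sugar pot on yellow mat, jam pot on red, each centred to 12 mm; jar midway and in line to 15 mm; ring flat, 62 to 100 mm behind the jar (centres), over 50 mm behind the row, within 25 mm of its square mid-line; lid level on the pot, centred to 10 mm; all upright, released, at rest (all of step 2 and horizontal distance between sugar_pot_c and yellow_mat below 0.012 m and height (world z) of sugar_pot_c between 0.032 and 0.044 m and angle between each of sugar_pot_c, jam_pot_c, vanilla_jar_c, copper_ring_c's own z axis and vertical below 0.12 rad and linear speed of each of sugar_pot, jam_pot, vanilla_jar, copper_ring below 0.02 m/s and horizontal distance between jam_pot_c and red_mat below 0.012 m and height (world z) of jam_pot_c between 0.0245 and 0.0365 m and x of vanilla_jar_c in the frame of yellow_mat between -0.015 and 0.015 m and horizontal distance between vanilla_jar_c and yellow_mat between 0.165 and 0.195 m and horizontal distance between vanilla_jar_c and red_mat between 0.165 and 0.195 m and height (world z) of vanilla_jar_c between 0.034 and 0.046 m and horizontal distance between copper_ring_c and vanilla_jar_c between 0.062 and 0.1 m and x of copper_ring_c in the frame of yellow_mat above 0.05 m and horizontal distance between copper_ring_c and yellow_mat below 0.25 m and horizontal distance between copper_ring_c and red_mat below 0.25 m and (y of copper_ring_c in the frame of yellow_mat between 0.155 and 0.205 m or y of copper_ring_c in the frame of yellow_mat between -0.205 and -0.155 m) and height (world z) of copper_ring_c between 0.014 and 0.026 m); the robot touches nothing.
It fails at once if the paper roll is shifted by more than 15 mm or tipped over (distance of paper_roll_c from where it was at the start of the episode above 0.015 m or angle between paper_roll_c's own z axis and vertical above 0.5 rad).
It fails at once if the green bowl is shifted by more than 15 mm or tipped over (distance of green_bowl_c from where it was at the start of the episode above 0.015 m or angle between green_bowl_c's own z axis and vertical above 0.5 rad).
It fails at once if the shaker is shifted by more than 15 mm or tipped over (distance of shaker_c from where it was at the start of the episode above 0.015 m or angle between shaker_c's own z axis and vertical above 0.5 rad).
It fails at once if a pot or the jar is tipped over (more than about 45 degrees) (angle between any of sugar_pot_c, jam_pot_c, vanilla_jar_c's own z axis and vertical above 0.8 rad).
It also fails if it takes over 123 s, if anything falls off the work surface, if the arm or the gripper's body presses on something with over 40 N, if the wrist force passes 120 N, or if a joint passes its speed limit or range.

### The arm

A 6-joint arm with a two-finger parallel gripper is mounted at the origin on the work surface. World frame = base frame: x ahead of the robot, y to its left, z up, the work surface at z = 0. Lengths are in m, angles in rad, forces in N, time in s.
With the tool pointing down it reaches from about 0.3 to 0.875 m from the base axis. Payload 6.4 kg.
Tool frame: the origin (TCP) lies at the very end of the fingers, on their centre line; the grasp point (between the pads) lies grip_point_offset behind it (grip_point_offset is the distance from the TCP to the grasp point, in m); y points along the fingers, x is the direction in which the jaws open and shut, and the axes are right-handed (so a half turn about y gives the same grasp; the last joint's range is limited). The gripper opens to 85 mm and grips with 20 to 120 N. Pads are 22 mm wide; open, the fingers measure 114 mm over their backs; the gripper's body (76 mm by 85 mm) begins 54 mm behind the grasp point. The pads swing forward as they close: fully open they stand 13 mm farther back than shut.
Start: joints at [0.98, 0.181, 1.607, -0, 1.354, -0.206], TCP at [0.216, 0.533, 0.231] pointing down, gripper open.
Joint ranges: [-2.99, 2.99], [-0.89, 2.07], [0.3, 2.58], [-1.14, 4.28], [0, 2.63], [-3.12, 3.12]. Speed limits (rad/s): [2.57, 2.57, 3.01, 3.14, 3.14, 3.14].

### API

Orientations are given as a unit quaternion [w, x, y, z].
In Python, from bench import get_obs, camera, camera_model, hand_in, grip_point_offset gives the robot as it stands.
- The arm moves only by the shell command python3 -m jog 'ROWS'. ROWS is JSON, a list of rows, each a list of 7 numbers: the shift along the tool's x, y, z in mm, then the turn, a rotation vector about the tool's x, y, z in degrees, then the gripper's target within -1 to 1 (shut at 1, half-way at 0, fully open at -1). In form: [[x, y, z, ax, ay, az, grip], ...]. A call has 1 to 8 rows; each row shifts and turns the commanded pose from where the row before left it, along the tool's axes as they then stand; what a row does not reach is not made up. A row lasts 1/12 s, in which the tool goes at most 41.7 mm and 7.16 degrees, less where a joint would pass 70% of its speed; a pose out of reach is approached as far as the arm can. A call is refused whole if a number of a shift passes 41.7 or a number of a turn 7.16, either way. A call with a gripper value outside its range is refused whole. The fingers move at their own pace and stop on an object; the grip force is fixed at half the most. Time passes only in rows, so rows that do not move let the fingers close. It gives the time, the measured TCP pose, the force and the opening at its end, in the units of the state.
- get_obs(): the state, without advancing time (a new reading comes with each control period).
- camera(name): name is "side" or "top" or "wrist"; returns the picture (384x512x3 uint8, blue, green, red); there is no depth.
- camera_model(name): a dict with "K" (3x3 intrinsics, pixels), "distortion" ([k1, k2, p1, p2, k3] as OpenCV has them; the pictures are not rectified), "pose" (4x4, takes a point from camera to world coordinates). Camera axes: x right, y down, z forward; pixel columns grow to the right and rows downward; lengths in m; the calibration is good to about 2 mm. A picture is of the moment at which its call begins: read the wrist's pose just before it. camera_model takes no time and is no camera call; for the wrist camera it gives the pose at the moment of the call.
- hand_in(): hands the job in, once; it reports no verdict.
The state is a dict: "time_s": time; "q": joint angles; "dq": joint speeds; "joint_efforts": joint torques, N m; "eef_pos": TCP position; "eef_rot": TCP orientation; "wrist_force": force on the tool from outside, world axes, zero at the start; "torque": the same for the moment, N m; "opening": opening from 0.0 (shut) to 1.0 (fully open).
Only numpy, scipy, OpenCV 4.12 (cv2) and the standard library are available. Lean on these libraries where they do the work, as an engineer would, in place of code of your own. Each camera call takes 0.05 s, during which the arm holds its last target.

## Working session

There is one attempt and no reset: what is moved stays moved. The work goes in short steps, Python scripts to look and compute and a shell command to move; the robot and the scene stay as the last step left them, time stands still between calls to the robot, and variables do not carry over. Pictures are saved under pics/ and viewed, and the job is handed in when it is done.

```bash
ls; mkdir -p pics
python3 - <<'E'
from bench import *
import bench,cv2,numpy as np
print(grip_point_offset if not callable(grip_point_offset) else grip_point_offset())
o=get_obs();print(o)
for n in ["side","top","wrist"]:
    m=camera_model(n);print(n,np.round(m["K"],1).tolist(),m["distortion"],np.round(m["pose"],3).tolist())
    cv2.imwrite(f"pics/{n}0.png",camera(n))
E
```

```text
pics
0.0187
{'time_s': 0.0, 'q': array([ 9.79685029e-01,  1.81530029e-01,  1.60798013e+00, -1.27569860e-05,
        1.35378513e+00, -2.06306065e-01]), 'dq': array([ 3.47315841e-04,  9.63312797e-05,  1.06322198e-04, -9.38023518e-04,
        6.02303543e-04, -2.42210589e-04]), 'joint_efforts': array([ 1.02590599e-03, -4.44878912e+01, -3.51331508e+01, -2.26815719e-04,
        9.17830010e-03,  8.41152939e-06]), 'eef_pos': array([0.21552953, 0.53250202, 0.23040381]), 'eef_rot': array([-0.58615083,  0.58661303,  0.39460976, -0.39572149]), 'wrist_force': array([-0.03113858, -0.25433686, -0.53181119]), 'torque': array([-0.01479094, -0.01931339, -0.00540977]), 'opening': 0.9982559363513052}
side [[356.2, 0.0, 253.0], [0.0, 356.2, 190.1], [0.0, 0.0, 1.0]] [0.00723344 0.         0.         0.         0.        ] [[0.951, -0.161, 0.265, 0.328], [-0.31, -0.532, 0.788, -0.719], [0.014, -0.831, -0.556, 0.638], [0.0, 0.0, 0.0, 1.0]]
top [[457.2, 0.0, 260.1], [0.0, 457.2, 198.9], [0.0, 0.0, 1.0]] [-0.15219904  0.          0.          0.          0.        ] [[0.015, -0.984, 0.176, 0.379], [-1.0, -0.016, -0.006, 0.058], [0.009, -0.176, -0.984, 1.179], [0.0, 0.0, 0.0, 1.0]]
wrist [[277.8, 0.0, 251.0], [0.0, 277.8, 189.6], [0.0, 0.0, 1.0]] [-0.01321522  0.          0.          0.          0.        ] [[0.376, 0.881, 0.285, 0.142], [0.926, -0.357, -0.119, 0.563], [-0.003, 0.309, -0.951, 0.373], [0.0, 0.0, 0.0, 1.0]]
```

View pics/top0.png

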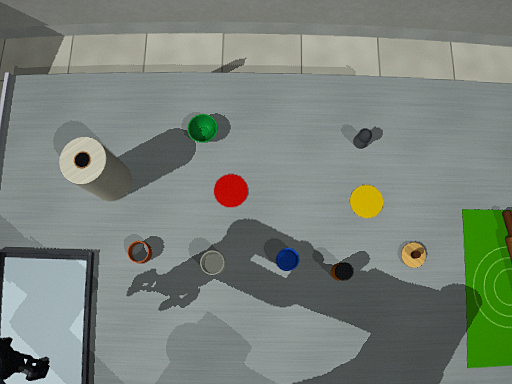

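View pics/side0.png

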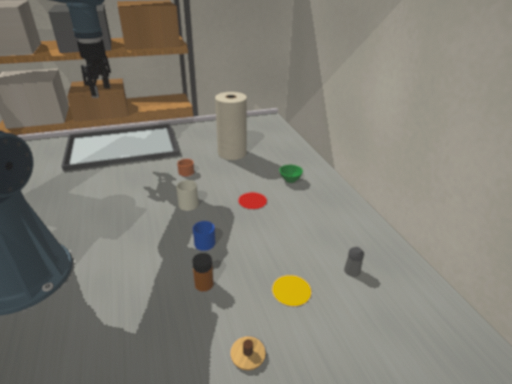

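View pics/wrist0.png

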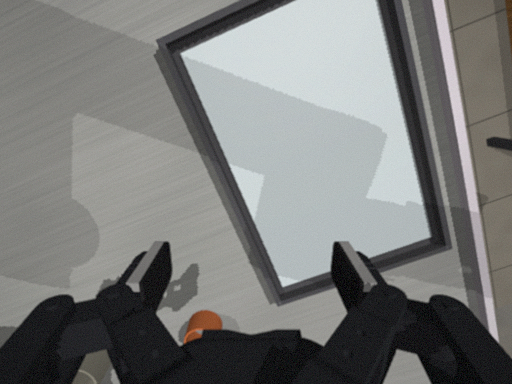

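```bash
cat > h.py <<'E'
import cv2,numpy as np
from bench import *
from scipy.spatial.transform import Rotation as R
def ray(n,uv,m=None):
    m=m or camera_model(n);P=np.array(m["pose"])
    p=cv2.undistortPoints(np.array(uv,float).reshape(-1,1,2),np.array(m["K"]),np.array(m["distortion"]))[:,0]
    d=np.c_[p,np.ones(len(p))]@P[:3,:3].T
    return P[:3,3],d
def at(n,uv,z,m=None):
    c,d=ray(n,uv,m);return c+d*((z-c[2])/d[:,2])[:,None]
def proj(n,X,m=None):
    m=m or camera_model(n);P=np.linalg.inv(np.array(m["pose"]))
    return cv2.projectPoints(np.array(X,float).reshape(-1,1,3),cv2.Rodrigues(P[:3,:3])[0],P[:3,3],np.array(m["K"]),np.array(m["distortion"]))[0][:,0]
def circ(x,y,z,r,n=90):
    t=np.linspace(0,2*np.pi,n);return np.c_[x+r*np.cos(t),y+r*np.sin(t),0*t+z]
def hull(n,x,y,z0,h,r,m=None):
    return cv2.convexHull(np.r_[proj(n,circ(x,y,z0,r),m),proj(n,circ(x,y,z0+h,r),m)].astype(np.float32))[:,0]
def pose():
    o=get_obs();q=o["eef_rot"];A=R.from_quat([q[1],q[2],q[3],q[0]]).as_matrix();return o,A
E
python3 - <<'E'
from h import *
o,A=pose();print(np.round(A,3))
im=cv2.imread("pics/top0.png")
hsv=cv2.cvtColor(im,cv2.COLOR_BGR2HSV)
def mask(lo,hi,n):
    k=cv2.inRange(hsv,lo,hi);nn,l,s,c=cv2.connectedComponentsWithStats(k)
    i=1+np.argsort(-s[1:,4])[:2];print(n,[(s[j,4],np.round(c[j],1)) for j in i]);return c[i[0]]
for n,lo,hi in [("yel",(22,150,120),(32,255,255)),("red",(0,220,120),(4,255,255)),("blue",(105,100,40),(125,255,255))]:
    c=mask(lo,hi,n); print(np.round(at("top",[c],0.003),4))
c=im[110:290,110:440];cv2.imwrite("pics/c1.png",cv2.resize(c[110:180,0:165],None,fx=4.8,fy=4.8,interpolation=2))
cv2.imwrite("pics/c2.png",cv2.resize(c[110:180,165:330],None,fx=4.8,fy=4.8,interpolation=2))
E
```

```text
[[ 0.375 -0.001 -0.927]
 [ 0.927 -0.001  0.375]
 [-0.001 -1.     0.   ]]
yel [(np.int32(859), array([366.1, 201. ]))]
[[ 0.5886 -0.2293  0.003 ]]
red [(np.int32(838), array([230.4, 190.3]))]
[[0.6112 0.1286 0.003 ]]
blue [(np.int32(428), array([287.2, 259. ]))]
[[ 0.4343 -0.0214  0.003 ]]
```

View pics/c1.png

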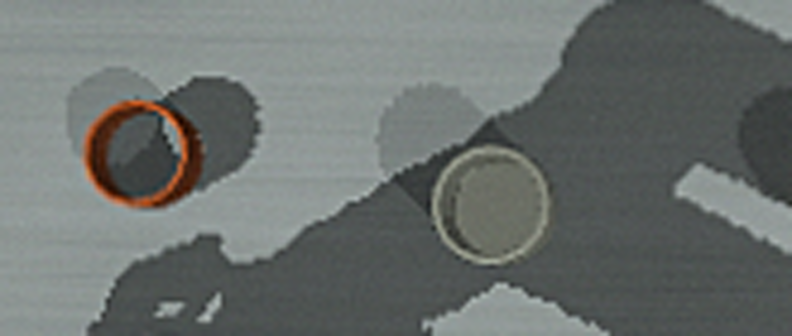

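View pics/c2.png

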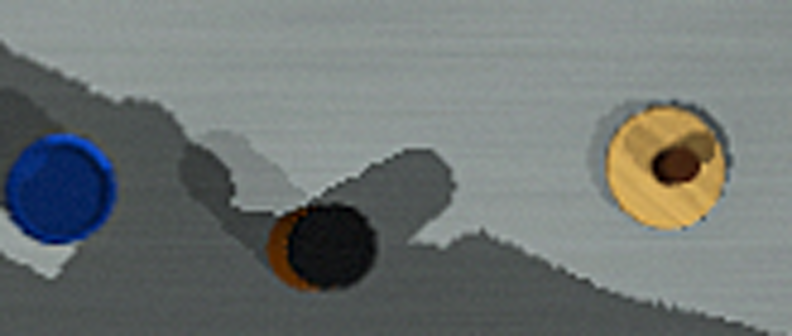

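Run:
```python
from h import *
P={}
for n,X,Y,off,z,h,r in [("ring",136.5,154,110,.04,.04,.028),("sugar",491,204.5,110,.07,.07,.03),("jam",61,188,275,.055,.055,.028),("jar",332,247,275,.08,.08,.022),("lid",666.5,168,275,.012,.012,.033)]:
    uv=[(X+.5)/4.8-.5+off,(Y+.5)/4.8-.5+220];p=at("top",[uv],z)[0];P[n]=(p[0],p[1],h,r);print(n,np.round(uv,1),np.round(p,4))
P["yel"]=(.5886,-.2293,.003,.045);P["red"]=(.6112,.1286,.003,.045)
for n,uv,z,h,r in [("bowl",[203,126.5],.04,.04,.04),("roll",[82.5,159.5],.22,.22,.055),("shk",[365,135],.07,.07,.02)]:
    p=at("top",[uv],z)[0];P[n]=(p[0],p[1],h,r);print(n,np.round(p,3))
for cam in ["side","top"]:
    im=cv2.resize(cv2.imread(f"pics/{cam}0.png"),None,fx=3,fy=3,interpolation=2)
    for n,(x,y,h,r) in P.items():
        q=(hull(cam,x,y,0,h,r)+.5)*3-.5
        cv2.polylines(im,[np.round(q).astype(int)],1,(255,0,255),1)
    if cam=="side": c=im[400:1140,440:1140]
    else: c=im[300:850,300:1330]
    cv2.imwrite(f"pics/ov_{cam}.png",cv2.resize(c,None,fx=min(1,790/c.shape[1],598/c.shape[0]),fy=min(1,790/c.shape[1],598/c.shape[0])))
```

```text
ring [138.  251.7] [0.4434 0.3546 0.04  ]
sugar [211.9 262.2] [0.4204 0.1649 0.07  ]
jam [287.3 258.8] [ 0.4324 -0.0181  0.055 ]
jar [343.8 271.1] [ 0.4031 -0.1525  0.08  ]
lid [413.5 254.6] [ 0.4476 -0.35    0.012 ]
bowl [0.773 0.203 0.04 ]
roll [0.633 0.446 0.22 ]
shk [ 0.748 -0.215  0.07 ]
```

View pics/ov_side.png

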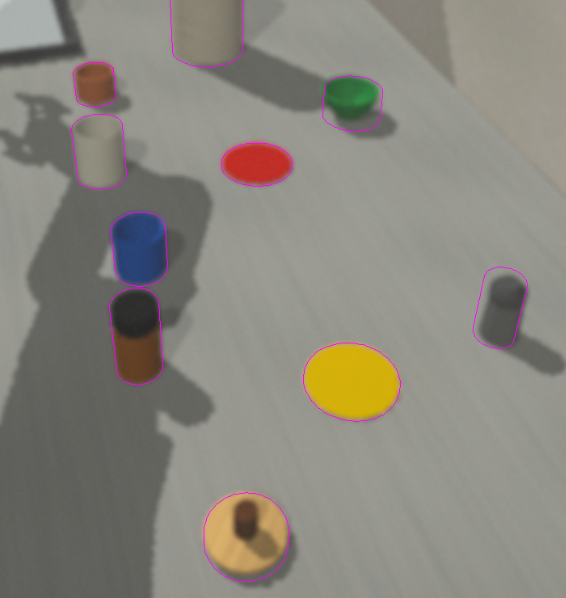

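View pics/ov_top.png

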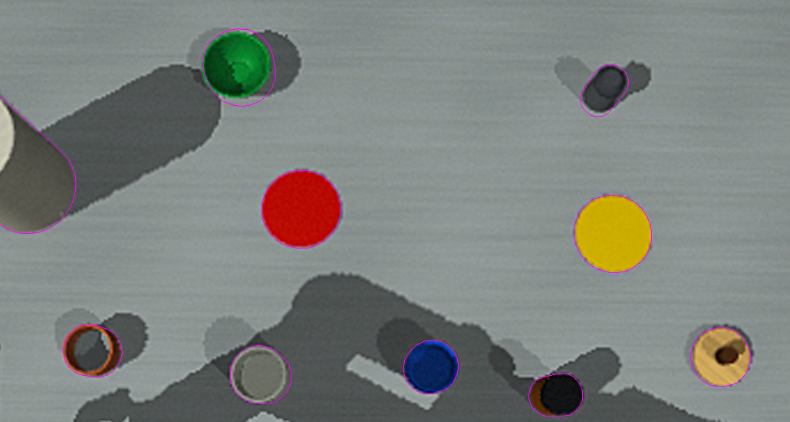

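```bash
python3 -m jog '[[0,0,0,0,-5.5,0,-1],[0,0,0,0,-5.5,0,-1],[0,0,0,0,-5.5,0,-1],[0,0,0,0,-5.5,0,-1],[0,0,0,0,0,0,-1]]'; python3 -c "
from h import *
o,A=pose();print(np.round(A,3),o['eef_pos'])"
```

```text
time_s: 0.57
eef_pos: [0.2157, 0.5328, 0.2309]
eef_rot: [0.499, -0.499, -0.5, 0.501]
wrist_force: [0.9, 0.4, -1.0]
opening: 1.004
[[-0.003 -0.    -1.   ]
 [ 1.    -0.001 -0.003]
 [-0.001 -1.     0.   ]] [0.21567568 0.53278568 0.23091825]
```

```bash
python3 -m jog '[[-22.3,10,-28.5,0,0,0,-1],[-22.3,10,-28.5,0,0,0,-1],[-22.3,10,-28.5,0,0,0,-1],[-22.3,10,-28.5,0,0,0,-1],[-22.3,10,-28.5,0,0,0,-1],[-22.3,10,-28.5,0,0,0,-1],[-22.3,10,-28.5,0,0,0,-1],[-22.3,10,-28.5,0,0,0,-1]]'; python3 -m jog '[[0,0,0,0,0,0,-1],[0,0,0,0,0,0,-1],[0,0,0,0,0,0,-1]]';python3 - <<'E'
from h import *
m=camera_model("wrist");im=camera("wrist")
for x,y,h,r in [(.4434,.3546,.04,.028),(.4204,.1649,.07,.03)]:
    cv2.polylines(im,[np.round(proj("wrist",circ(x,y,h,r),m)).astype(int)],1,(255,0,255),1)
cv2.imwrite("pics/w1.png",im)
E
```

```text
time_s: 1.23
eef_pos: [0.4448, 0.3531, 0.1508]
eef_rot: [0.501, -0.501, -0.499, 0.499]
wrist_force: [0.8, 0.4, -0.3]
opening: 1.002
time_s: 1.48
eef_pos: [0.4434, 0.3544, 0.1511]
eef_rot: [0.501, -0.501, -0.499, 0.499]
wrist_force: [-0.3, -0.7, -0.0]
opening: 0.998
```

View pics/w1.png

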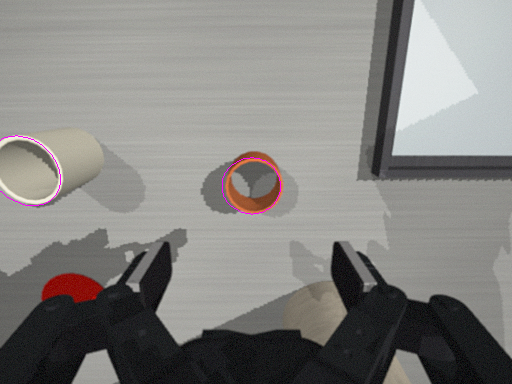

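```bash
python3 -m jog '[[0,34,0,0,0,0,-1],[0,34,0,0,0,0,-1],[0,34,0,0,0,0,-1],[0,28,0,0,0,0,-1],[0,15,0,0,0,0,-1],[0,0,0,0,0,0,-1],[0,0,0,0,0,0,-1]]'; python3 -m jog '[[0,0,0,0,0,0,1],[0,0,0,0,0,0,1],[0,0,0,0,0,0,1],[0,0,0,0,0,0,1],[0,0,0,0,0,0,1],[0,0,0,0,0,0,1],[0,0,0,0,0,0,1],[0,0,0,0,0,0,1]]'
```

```text
time_s: 2.12
eef_pos: [0.4424, 0.3552, 0.0062]
eef_rot: [0.5, -0.5, -0.5, 0.501]
wrist_force: [0.6, 0.9, 1.1]
opening: 1.004
time_s: 2.78
eef_pos: [0.4451, 0.3555, 0.0088]
eef_rot: [-0.5, 0.501, 0.501, -0.498]
wrist_force: [-2.3, 0.8, 7.0]
opening: 0.638
```

```bash
python3 -m jog '[[0,-15,0,0,0,0,1],[0,-25,0,0,0,0,1],[0,-25,0,0,0,0,1],[0,-25,0,0,0,0,1],[-20,-10,-11,0,0,0,1],[-37,0,-21,0,0,0,1],[-37,0,-21,0,0,0,1],[-37,0,-21,0,0,0,1]]'; python3 -m jog '[[-35,0,-20,0,0,0,1],[-35,0,-20,0,0,0,1],[-35,0,-20,0,0,0,1],[-35,0,-20,0,0,0,1],[-35,0,-20,0,0,0,1],[-35,0,-20,0,0,0,1],[-35,0,-20,0,0,0,1],[0,0,0,0,0,0,1]]'; python3 -m jog '[[0,0,0,0,0,0,1],[0,0,0,0,0,0,1]]'
```

```text
time_s: 3.45
eef_pos: [0.5174, 0.2248, 0.1082]
eef_rot: [-0.499, 0.5, 0.501, -0.499]
wrist_force: [0.4, 0.2, -0.3]
opening: 0.636
time_s: 4.12
eef_pos: [0.66, -0.0271, 0.1083]
eef_rot: [-0.499, 0.504, 0.499, -0.498]
wrist_force: [-0.3, 0.8, -0.2]
opening: 0.637
time_s: 4.28
eef_pos: [0.6558, -0.0194, 0.1067]
eef_rot: [0.5, -0.5, -0.5, 0.499]
wrist_force: [-0.4, 0.5, -1.0]
opening: 0.638
```

```bash
python3 -m jog '[[-18,0,-13,0,0,0,1],[-18,20,-12,0,0,0,1],[0,30,0,0,0,0,1],[0,25,0,0,0,0,1],[0,13,0,0,0,0,1],[0,5,0,0,0,0,1],[0,0,0,0,0,0,1],[0,0,0,0,0,0,1]]'; python3 -m jog '[[0,3,0,0,0,0,1],[0,0,0,0,0,0,1],[0,0,0,0,0,0,1]]'
```

```text
time_s: 4.95
eef_pos: [0.6818, -0.0548, 0.0146]
eef_rot: [-0.499, 0.5, 0.5, -0.5]
wrist_force: [-0.4, 0.7, -0.3]
opening: 0.638
time_s: 5.2
eef_pos: [0.6818, -0.0556, 0.0116]
eef_rot: [-0.5, 0.501, 0.5, -0.499]
wrist_force: [0.1, -0.3, -0.9]
opening: 0.638
```

```bash
python3 -m jog '[[0,2,0,0,0,0,1],[0,0.5,0,0,0,0,1],[0,0,0,0,0,0,1],[0,0,0,0,0,0,1]]'; python3 -m jog '[[0,0,0,0,0,0,0],[0,0,0,0,0,0,-0.6],[0,0,0,0,0,0,-1],[0,0,0,0,0,0,-1],[0,0,0,0,0,0,-1],[0,0,0,0,0,0,-1],[0,0,0,0,0,0,-1]]'; python3 -m jog '[[0,-15,0,0,0,0,-1],[0,-30,0,0,0,0,-1],[0,-35,0,0,0,0,-1],[0,-35,0,0,0,0,-1],[0,-20,0,0,0,0,-1],[0,0,0,0,0,0,-1]]'
```

```text
time_s: 5.53
eef_pos: [0.6817, -0.0557, 0.0089]
eef_rot: [-0.5, 0.501, 0.5, -0.499]
wrist_force: [-2.1, 0.3, 4.9]
opening: 0.636
time_s: 6.12
eef_pos: [0.6809, -0.0555, 0.0076]
eef_rot: [0.5, -0.5, -0.5, 0.5]
wrist_force: [-0.1, 0.5, -0.0]
opening: 0.999
time_s: 6.62
eef_pos: [0.685, -0.0564, 0.1513]
eef_rot: [-0.496, 0.504, 0.502, -0.498]
wrist_force: [1.2, -1.1, 1.6]
opening: 1.002
```

```bash
python3 -m jog '[[-12,0,34.5,0,0,0,-1],[-12,0,34.5,0,0,0,-1],[-12,0,34.5,0,0,0,-1],[-12,0,34.5,0,0,0,-1],[-12,0,34.5,0,0,0,-1],[-12,0,34.5,0,0,0,-1],[-12,0,34.5,0,0,0,-1],[-12,0,34.5,0,0,0,-1]]'; python3 -m jog '[[0,0,0,0,0,0,-1],[0,0,0,0,0,0,-1],[0,0,0,0,0,0,-1]]'
python3 - <<'E'
from h import *
m=camera_model("wrist");im=camera("wrist")
for x,y,h,r in [(.4031,-.1525,.08,.0215),(.4324,-.0181,.055,.028)]:
    cv2.polylines(im,[np.round(proj("wrist",circ(x,y,h,r),m)).astype(int)],1,(255,0,255),1)
cv2.imwrite("pics/w2.png",im)
im=camera("top");
for x,y,h,r in [(.6797,-.0554,.04,.028)]:
    cv2.polylines(im,[np.round(proj("top",circ(x,y,h,r))).astype(int)],1,(255,0,255),1)
cv2.imwrite("pics/t2.png",cv2.resize(im[100:290,180:420],None,fx=3,fy=3))
E
```

```text
time_s: 7.28
eef_pos: [0.4031, -0.1513, 0.1428]
eef_rot: [-0.5, 0.5, 0.5, -0.5]
wrist_force: [-0.2, -1.0, 1.0]
opening: 0.996
time_s: 7.53
eef_pos: [0.4054, -0.1516, 0.1434]
eef_rot: [-0.5, 0.501, 0.5, -0.499]
wrist_force: [0.4, -0.1, 0.2]
opening: 0.999
```

View pics/w2.png

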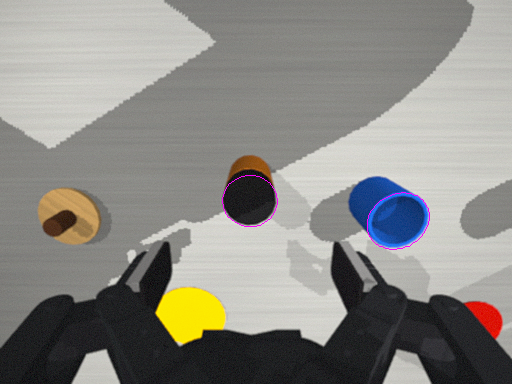

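View pics/t2.png

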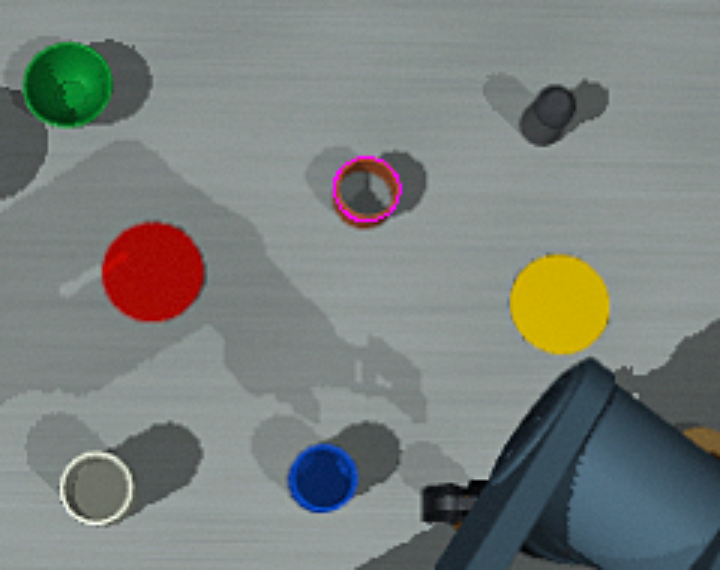

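```bash
python3 -m jog '[[0,25,2,0,0,0,-1],[0,30,0,0,0,0,-1],[0,30,0,0,0,0,-1],[0,20,0,0,0,0,-1],[0,9,0,0,0,0,-1],[0,0,0,0,0,0,-1],[0,0,0,0,0,0,-1]]'; python3 -m jog '[[0,0,0,0,0,0,1],[0,0,0,0,0,0,1],[0,0,0,0,0,0,1],[0,0,0,0,0,0,1],[0,0,0,0,0,0,1],[0,0,0,0,0,0,1],[0,0,0,0,0,0,1],[0,0,0,0,0,0,1]]'; python3 -m jog '[[0,-8,0,0,0,0,1],[0,-25,0,0,0,0,1],[0,-25,0,0,0,0,1],[0,-20,0,0,0,0,1],[0,0,0,0,0,0,1],[0,0,0,0,0,0,1]]'
```

```text
time_s: 8.22
eef_pos: [0.4036, -0.1512, 0.029]
eef_rot: [0.5, -0.5, -0.5, 0.5]
wrist_force: [-0.5, 0.2, 0.3]
opening: 1.005
time_s: 8.88
eef_pos: [0.4039, -0.152, 0.0301]
eef_rot: [-0.499, 0.501, 0.5, -0.5]
wrist_force: [-1.2, -0.0, 7.9]
opening: 0.492
time_s: 9.38
eef_pos: [0.4038, -0.1519, 0.1082]
eef_rot: [-0.499, 0.501, 0.5, -0.5]
wrist_force: [-0.4, 0.8, -2.4]
opening: 0.489
```

```bash
python3 -m jog '[[10,0,-18,0,0,0,1],[15,0,-30,0,0,0,1],[15,0,-30,0,0,0,1],[15,0,-30,0,0,0,1],[15,0,-30,0,0,0,1],[15,0,-30,0,0,0,1],[10,0,-18,0,0,0,1],[7,0,-10,0,0,0,1]]'; python3 -m jog '[[0,20,0,0,0,0,1],[0,25,0,0,0,0,1],[0,17,0,0,0,0,1],[0,8,0,0,0,0,1],[0,4,0,0,0,0,1],[0,0,0,0,0,0,1],[0,0,0,0,0,0,1],[0,0,0,0,0,0,1]]'
```

```text
time_s: 10.05
eef_pos: [0.6, -0.0478, 0.1048]
eef_rot: [0.501, -0.499, -0.5, 0.5]
wrist_force: [-0.6, -0.2, -2.1]
opening: 0.492
time_s: 10.72
eef_pos: [0.5996, -0.0497, 0.0334]
eef_rot: [-0.5, 0.501, 0.5, -0.5]
wrist_force: [-0.3, 0.4, -1.3]
opening: 0.491
```

```bash
python3 -m jog '[[0,2.5,0,0,0,0,1],[0,1,0,0,0,0,1],[0,0,0,0,0,0,1],[0,0,0,0,0,0,1]]'; python3 -m jog '[[0,0,0,0,0,0,0.2],[0,0,0,0,0,0,-0.4],[0,0,0,0,0,0,-1],[0,0,0,0,0,0,-1],[0,0,0,0,0,0,-1],[0,0,0,0,0,0,-1],[0,0,0,0,0,0,-1]]'; python3 -m jog '[[0,-15,0,0,0,0,-1],[0,-30,0,0,0,0,-1],[0,-35,0,0,0,0,-1],[0,-25,0,0,0,0,-1],[0,-10,0,0,0,0,-1],[0,0,0,0,0,0,-1],[0,0,0,0,0,0,-1]]'
```

```text
time_s: 11.05
eef_pos: [0.5997, -0.0497, 0.0301]
eef_rot: [-0.5, 0.501, 0.5, -0.5]
wrist_force: [-1.8, 0.2, 4.7]
opening: 0.491
time_s: 11.63
eef_pos: [0.5989, -0.0494, 0.0291]
eef_rot: [0.5, -0.5, -0.5, 0.5]
wrist_force: [0.5, 0.8, 0.0]
opening: 0.998
time_s: 12.22
eef_pos: [0.5989, -0.0494, 0.1439]
eef_rot: [-0.5, 0.5, 0.5, -0.5]
wrist_force: [-0.2, -0.1, -1.0]
opening: 1.0
```

```bash
python3 -m jog '[[6.2,0,33.3,0,0,0,-1],[6.2,0,33.3,0,0,0,-1],[6.2,0,33.3,0,0,0,-1],[6.2,0,33.3,0,0,0,-1],[6.2,0,33.3,0,0,0,-1],[0,0,0,0,0,0,-1],[0,0,0,0,0,0,-1],[0,0,0,0,0,0,-1]]'
python3 - <<'E'
from h import *
m=camera_model("wrist");im=camera("wrist")
for x,y,h,r in [(.4324,-.0181,.055,.028),(.4204,.1649,.07,.03)]:
    cv2.polylines(im,[np.round(proj("wrist",circ(x,y,h,r),m)).astype(int)],1,(255,0,255),1)
cv2.imwrite("pics/w3.png",im)
E
```

```text
time_s: 12.88
eef_pos: [0.4326, -0.0183, 0.1434]
eef_rot: [0.501, -0.5, -0.5, 0.5]
wrist_force: [0.2, -0.5, -0.4]
opening: 1.0
```

View pics/w3.png

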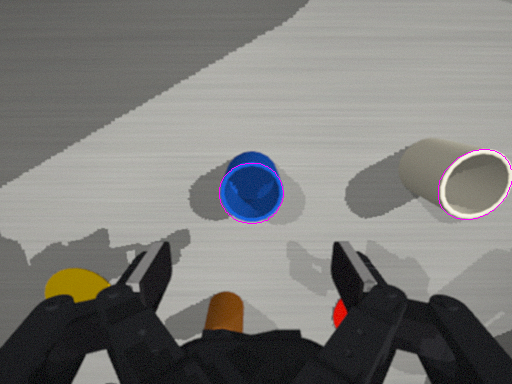

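```bash
python3 -m jog '[[0,30,0,0,0,0,-1],[0,35,0,0,0,0,-1],[0,32,0,0,0,0,-1],[0,22,0,0,0,0,-1],[0,10,0,0,0,0,-1],[0,0,0,0,0,0,-1],[0,0,0,0,0,0,-1]]'; python3 -m jog '[[0,0,0,0,0,0,1],[0,0,0,0,0,0,1],[0,0,0,0,0,0,1],[0,0,0,0,0,0,1],[0,0,0,0,0,0,1],[0,0,0,0,0,0,1],[0,0,0,0,0,0,1],[0,0,0,0,0,0,1]]'; python3 -m jog '[[0,-8,0,0,0,0,1],[0,-25,0,0,0,0,1],[0,-30,0,0,0,0,1],[0,-25,0,0,0,0,1],[0,0,0,0,0,0,1],[0,0,0,0,0,0,1]]'
```

```text
time_s: 13.52
eef_pos: [0.4332, -0.0185, 0.0152]
eef_rot: [0.5, -0.5, -0.5, 0.5]
wrist_force: [-0.1, -0.1, 0.2]
opening: 0.998
time_s: 14.18
eef_pos: [0.4342, -0.0188, 0.0172]
eef_rot: [-0.499, 0.501, 0.5, -0.499]
wrist_force: [-1.2, 0.4, 6.6]
opening: 0.649
time_s: 14.68
eef_pos: [0.434, -0.0187, 0.1053]
eef_rot: [-0.499, 0.502, 0.501, -0.499]
wrist_force: [-0.5, -0.3, -2.7]
opening: 0.644
```

```bash
python3 -m jog '[[13,0,-16,0,0,0,1],[22,0,-27,0,0,0,1],[22,0,-27,0,0,0,1],[22,0,-27,0,0,0,1],[22,0,-27,0,0,0,1],[22,0,-27,0,0,0,1],[14,0,-16,0,0,0,1],[10,0,-11,0,0,0,1]]'; python3 -m jog '[[0,20,0,0,0,0,1],[0,25,0,0,0,0,1],[0,20,0,0,0,0,1],[0,10,0,0,0,0,1],[0,4,0,0,0,0,1],[0,0,0,0,0,0,1],[0,0,0,0,0,0,1],[0,0,0,0,0,0,1]]'
```

```text
time_s: 15.35
eef_pos: [0.611, 0.1303, 0.1011]
eef_rot: [0.501, -0.499, -0.5, 0.501]
wrist_force: [0.3, -0.1, -1.9]
opening: 0.645
time_s: 16.02
eef_pos: [0.6119, 0.1284, 0.0257]
eef_rot: [-0.5, 0.501, 0.5, -0.499]
wrist_force: [-0.2, -0.2, -1.6]
opening: 0.644
```

```bash
python3 -m jog '[[0,3,0,0,0,0,1],[0,2,0,0,0,0,1],[0,0,0,0,0,0,1],[0,0,0,0,0,0,1]]'
```

```text
time_s: 16.35
eef_pos: [0.6116, 0.1285, 0.0202]
eef_rot: [-0.5, 0.501, 0.5, -0.499]
wrist_force: [-0.6, 0.4, 2.2]
opening: 0.646
```

Touching the mat. Release, rise, go to the sugar pot.

```bash
python3 -m jog '[[0,0,0,0,0,0,0.2],[0,0,0,0,0,0,-0.4],[0,0,0,0,0,0,-1],[0,0,0,0,0,0,-1],[0,0,0,0,0,0,-1],[0,0,0,0,0,0,-1],[0,0,0,0,0,0,-1]]'; python3 -m jog '[[0,-15,0,0,0,0,-1],[0,-30,0,0,0,0,-1],[0,-35,0,0,0,0,-1],[0,-30,0,0,0,0,-1],[0,-15,0,0,0,0,-1],[0,0,0,0,0,0,-1]]'; python3 -m jog '[[6,0,32,0,0,0,-1],[6,0,32,0,0,0,-1],[6,0,32,0,0,0,-1],[6,0,32,0,0,0,-1],[6,0,32,0,0,0,-1],[6,0,31,0,0,0,-1],[0,0,0,0,0,0,-1],[0,0,0,0,0,0,-1]]'
python3 - <<'E'
from h import *
m=camera_model("wrist");im=camera("wrist");print(get_obs()['eef_pos'])
for x,y,h,r in [(.6112,.1286,.058,.028),(.4204,.1649,.07,.03)]:
    cv2.polylines(im,[np.round(proj("wrist",circ(x,y,h,r),m)).astype(int)],1,(255,0,255),1)
cv2.imwrite("pics/w4.png",im)
E
```

```text
time_s: 16.93
eef_pos: [0.6106, 0.1285, 0.0192]
eef_rot: [0.5, -0.5, -0.5, 0.5]
wrist_force: [-0.6, 0.5, 0.2]
opening: 0.998
time_s: 17.43
eef_pos: [0.6137, 0.1287, 0.1495]
eef_rot: [-0.498, 0.502, 0.502, -0.498]
wrist_force: [1.2, 0.7, -0.2]
opening: 0.997
time_s: 18.1
eef_pos: [0.4178, 0.165, 0.1433]
eef_rot: [0.5, -0.5, -0.5, 0.501]
wrist_force: [-0.3, -0.0, -1.4]
opening: 0.999
[0.41946485 0.16476887 0.14384493]
```

View pics/w4.png

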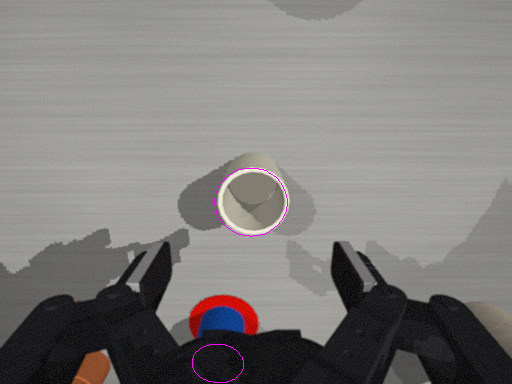

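```bash
python3 -m jog '[[0,28,0,0,0,0,-1],[0,35,0,0,0,0,-1],[0,30,0,0,0,0,-1],[0,20,0,0,0,0,-1],[0,9,0,0,0,0,-1],[0,0,0,0,0,0,-1],[0,0,0,0,0,0,-1]]'; python3 -m jog '[[0,0,0,0,0,0,1],[0,0,0,0,0,0,1],[0,0,0,0,0,0,1],[0,0,0,0,0,0,1],[0,0,0,0,0,0,1],[0,0,0,0,0,0,1],[0,0,0,0,0,0,1],[0,0,0,0,0,0,1]]'; python3 -m jog '[[0,-8,0,0,0,0,1],[0,-25,0,0,0,0,1],[0,-35,0,0,0,0,1],[0,-25,0,0,0,0,1],[0,-12,0,0,0,0,1],[0,0,0,0,0,0,1],[0,0,0,0,0,0,1]]'
```

```text
time_s: 18.73
eef_pos: [0.4205, 0.1645, 0.0223]
eef_rot: [0.5, -0.5, -0.5, 0.5]
wrist_force: [0.2, -0.7, 0.1]
opening: 1.003
time_s: 19.4
eef_pos: [0.4215, 0.165, 0.0241]
eef_rot: [-0.499, 0.501, 0.501, -0.499]
wrist_force: [-0.5, 0.5, 6.2]
opening: 0.678
time_s: 19.98
eef_pos: [0.42, 0.1648, 0.1281]
eef_rot: [-0.5, 0.501, 0.5, -0.499]
wrist_force: [-0.8, 0.1, -2.7]
opening: 0.683
```

```bash
python3 -m jog '[[-20,0,-9,0,0,0,1],[-30,0,-13,0,0,0,1],[-34,0,-15,0,0,0,1],[-34,0,-15,0,0,0,1],[-34,0,-15,0,0,0,1],[-34,0,-15,0,0,0,1],[-34,0,-14,0,0,0,1],[-34,0,-14,0,0,0,1]]'; python3 -m jog '[[-34,0,-14,0,0,0,1],[-34,0,-14,0,0,0,1],[-34,0,-14,0,0,0,1],[-24,0,-11,0,0,0,1],[-14,0,-6,0,0,0,1],[0,0,0,0,0,0,1],[0,0,0,0,0,0,1],[0,0,0,0,0,0,1]]'
```

```text
time_s: 20.65
eef_pos: [0.5285, -0.0907, 0.1251]
eef_rot: [0.501, -0.499, -0.499, 0.5]
wrist_force: [0.7, 0.5, -2.3]
opening: 0.684
time_s: 21.32
eef_pos: [0.5871, -0.2282, 0.1253]
eef_rot: [0.502, -0.499, -0.5, 0.5]
wrist_force: [0.1, -0.2, -2.0]
opening: 0.68
```

Down to z ≈ 0.030 first (place height ≈ 0.027).

```bash
python3 -m jog '[[-1,20,-2,0,0,0,1],[0,30,0,0,0,0,1],[0,25,0,0,0,0,1],[0,13,0,0,0,0,1],[0,6,0,0,0,0,1],[0,0,0,0,0,0,1],[0,0,0,0,0,0,1],[0,0,0,0,0,0,1]]';python3 -m jog '[[0,2,0,0,0,0,1],[0,1.5,0,0,0,0,1],[0,0,0,0,0,0,1],[0,0,0,0,0,0,1]]'
```

```text
time_s: 21.98
eef_pos: [0.5917, -0.231, 0.0352]
eef_rot: [-0.499, 0.501, 0.5, -0.5]
wrist_force: [0.4, -0.2, -2.3]
opening: 0.683
time_s: 22.32
eef_pos: [0.5905, -0.2306, 0.0301]
eef_rot: [-0.5, 0.5, 0.5, -0.5]
wrist_force: [0.4, 0.1, -2.8]
opening: 0.683
```

```bash
python3 -m jog '[[1,2,1,0,0,0,1],[0,2,0,0,0,0,1],[0,0,0,0,0,0,1],[0,0,0,0,0,0,1]]'
```

```text
time_s: 22.65
eef_pos: [0.5896, -0.2295, 0.0272]
eef_rot: [-0.5, 0.5, 0.5, -0.5]
wrist_force: [-5.0, 1.8, 9.0]
opening: 0.682
```

```bash
python3 -m jog '[[0,0,0,0,0,0,0.2],[0,0,0,0,0,0,-0.4],[0,0,0,0,0,0,-1],[0,0,0,0,0,0,-1],[0,0,0,0,0,0,-1],[0,0,0,0,0,0,-1],[0,0,0,0,0,0,-1]]'; python3 -m jog '[[0,-15,0,0,0,0,-1],[0,-30,0,0,0,0,-1],[0,-35,0,0,0,0,-1],[0,-30,0,0,0,0,-1],[0,-10,0,0,0,0,-1],[0,0,0,0,0,0,-1]]'; python3 -m jog '[[-20,0,24,0,0,0,-1],[-20,0,24,0,0,0,-1],[-20,0,24,0,0,0,-1],[-20,0,24,0,0,0,-1],[-20,0,24,0,0,0,-1],[-20,0,22,0,0,0,-1],[0,0,0,0,0,0,-1],[0,0,0,0,0,0,-1]]'
python3 - <<'E'
from h import *
m=camera_model("wrist");im=camera("wrist");print(get_obs()['eef_pos'])
for x,y,h,r in [(.4476,-.35,.038,.01),(.4476,-.35,.012,.033)]:
    cv2.polylines(im,[np.round(proj("wrist",circ(x,y,h,r),m)).astype(int)],1,(255,0,255),1)
cv2.imwrite("pics/w5.png",im)
im=camera("top");cv2.imwrite("pics/top5.png",im)
im=cv2.resize(im,None,fx=4,fy=4,interpolation=2)
for x,y,h,r in [(.5886,-.2293,.073,.03),(.6112,.1286,.058,.028),(.5999,-.0504,.08,.0215),(.6797,-.0554,.04,.028)]:
    cv2.polylines(im,[np.round((proj("top",circ(x,y,h,r))+.5)*4-.5).astype(int)],1,(255,0,255),1)
cv2.imwrite("pics/t5.png",im[450:1000,800:1600])
cv2.imwrite("pics/side5.png",camera("side"))
E
```

```text
time_s: 23.23
eef_pos: [0.5894, -0.2294, 0.0256]
eef_rot: [0.5, -0.5, -0.5, 0.5]
wrist_force: [0.4, 1.2, -0.5]
opening: 1.0
time_s: 23.73
eef_pos: [0.5916, -0.2307, 0.1499]
eef_rot: [-0.498, 0.503, 0.5, -0.499]
wrist_force: [0.4, 0.4, -0.9]
opening: 1.0
time_s: 24.4
eef_pos: [0.4456, -0.3495, 0.1439]
eef_rot: [0.502, -0.5, -0.499, 0.499]
wrist_force: [1.0, 0.1, -0.5]
opening: 1.003
[ 0.44648406 -0.34881316  0.14412996]
```

View pics/w5.png

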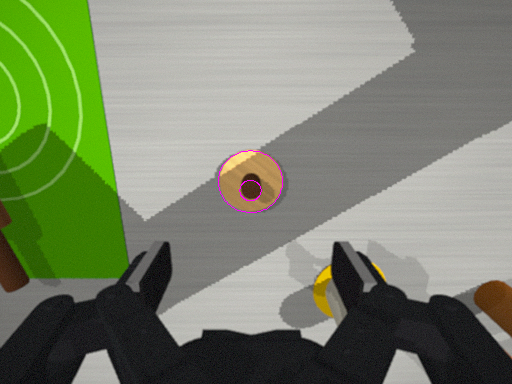

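View pics/t5.png

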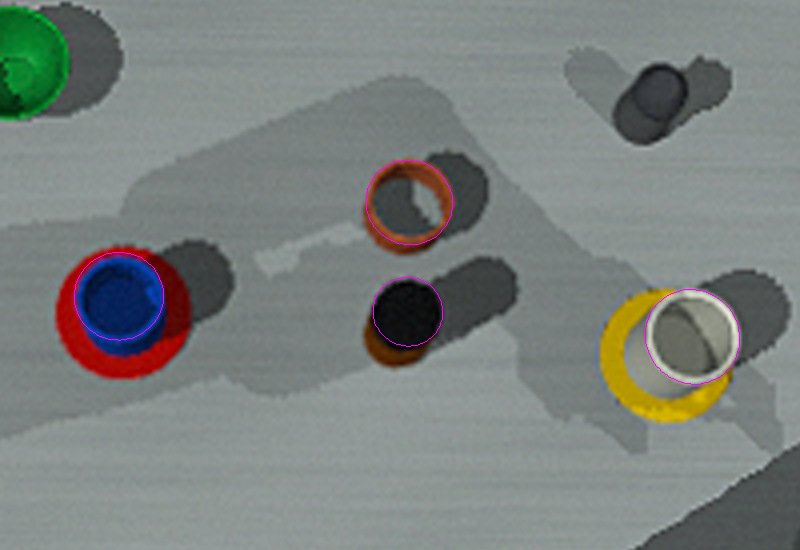

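View pics/side5.png

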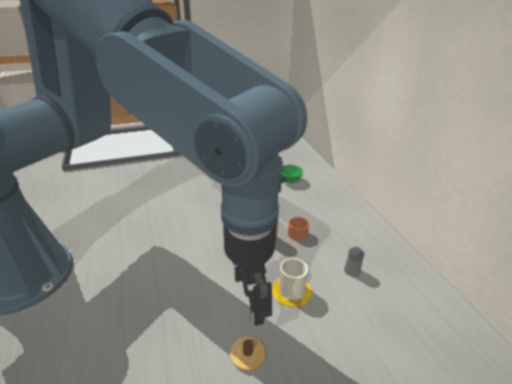

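```bash
python3 -m jog '[[-1,28,-1,0,0,0,-1],[0,35,0,0,0,0,-1],[0,30,0,0,0,0,-1],[0,20,0,0,0,0,-1],[0,12,0,0,0,0,-1],[0,0,0,0,0,0,-1],[0,0,0,0,0,0,-1],[0,0,0,0,0,0,-1]]'
python3 - <<'E'
from h import *
print(get_obs()['eef_pos']);cv2.imwrite("pics/w6.png",camera("wrist"))
E
```

```text
time_s: 25.22
eef_pos: [0.4495, -0.351, 0.0222]
eef_rot: [-0.499, 0.501, 0.5, -0.5]
wrist_force: [0.3, -0.4, 0.1]
opening: 1.001
[ 0.44949841 -0.35099659  0.0222212 ]
```

View pics/w6.png

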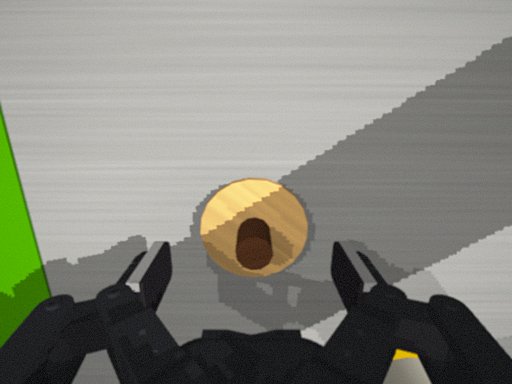

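```bash
python3 -m jog '[[1,5,2,0,0,0,-1],[0,0,0,0,0,0,-1],[0,0,0,0,0,0,-1]]'; python3 -m jog '[[0,0,0,0,0,0,0.3],[0,0,0,0,0,0,0.6],[0,0,0,0,0,0,0.6],[0,0,0,0,0,0,1],[0,0,0,0,0,0,1],[0,0,0,0,0,0,1],[0,0,0,0,0,0,1],[0,0,0,0,0,0,1]]';python3 -m jog '[[0,0,0,0,0,0,1],[0,0,0,0,0,0,1],[0,0,0,0,0,0,1]]'
```

```text
time_s: 25.52
eef_pos: [0.4463, -0.3494, 0.0162]
eef_rot: [-0.5, 0.5, 0.5, -0.5]
wrist_force: [0.2, 0.0, -0.6]
opening: 0.997
time_s: 26.18
eef_pos: [0.4465, -0.3496, 0.016]
eef_rot: [-0.5, 0.5, 0.5, -0.5]
wrist_force: [-0.2, -0.7, 2.4]
opening: 0.209
time_s: 26.43
eef_pos: [0.4465, -0.3496, 0.016]
eef_rot: [-0.5, 0.5, 0.5, -0.5]
wrist_force: [0.7, -0.1, 2.2]
opening: 0.212
```

```bash
python3 -m jog '[[0,-8,0,0,0,0,1],[0,-25,0,0,0,0,1],[0,-35,0,0,0,0,1],[0,-25,0,0,0,0,1],[0,-13,0,0,0,0,1],[0,0,0,0,0,0,1],[0,0,0,0,0,0,1]]'; python3 -m jog '[[12,0,-14,0,0,0,1],[20,0,-24,0,0,0,1],[22,0,-25,0,0,0,1],[22,0,-25,0,0,0,1],[20,0,-24,0,0,0,1],[14,0,-17,0,0,0,1],[10,0,-12,0,0,0,1],[0,0,0,0,0,0,1]]'; python3 -m jog '[[0,0,0,0,0,0,1],[0,0,0,0,0,0,1],[0,0,0,0,0,0,1]]'
python3 - <<'E'
from h import *
o,A=pose();print(o['eef_pos'])
m=camera_model("wrist");im=camera("wrist");p=o['eef_pos']
for x,y,h,r in [(.5886,-.2293,.073,.03),(p[0]+.001,p[1],p[2]-.004,.033)]:
    cv2.polylines(im,[np.round(proj("wrist",circ(x,y,h,r),m)).astype(int)],1,(255,0,255),1)
cv2.imwrite("pics/w7.png",im); cv2.imwrite("pics/side7.png",cv2.resize(camera("side")[180:340,200:400],None,fx=3.5,fy=3.5,interpolation=2))
E
```

```text
time_s: 27.02
eef_pos: [0.4464, -0.3494, 0.1222]
eef_rot: [-0.5, 0.501, 0.5, -0.5]
wrist_force: [0.1, 0.2, -1.1]
opening: 0.209
time_s: 27.68
eef_pos: [0.5882, -0.2266, 0.1197]
eef_rot: [0.501, -0.498, -0.501, 0.5]
wrist_force: [-1.1, -0.7, -0.7]
opening: 0.206
time_s: 27.93
eef_pos: [0.5863, -0.2302, 0.1212]
eef_rot: [0.501, -0.5, -0.499, 0.5]
wrist_force: [0.2, -0.6, -0.3]
opening: 0.211
[ 0.5862905  -0.23024852  0.12118134]
```

View pics/w7.png

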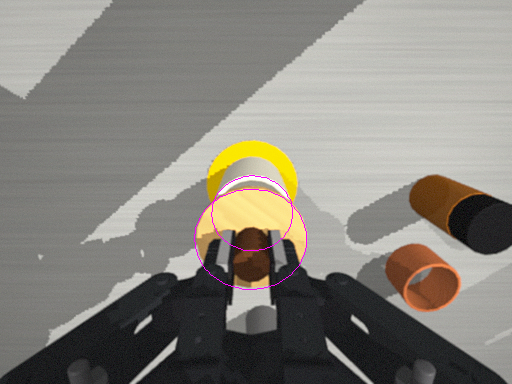

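View pics/side7.png

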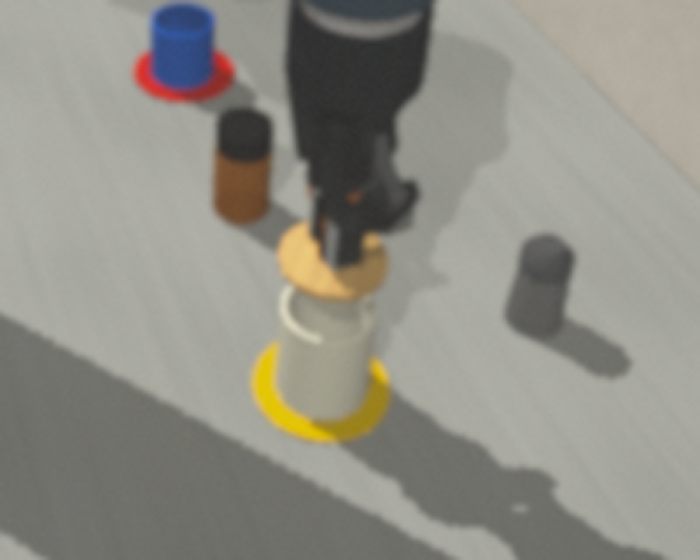

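```bash
python3 -m jog '[[1,10,-1.5,0,0,0,1],[0,10,0,0,0,0,1],[0,8,0,0,0,0,1],[0,4,0,0,0,0,1],[0,0,0,0,0,0,1],[0,0,0,0,0,0,1],[0,0,0,0,0,0,1]]';python3 -m jog '[[0,2,0,0,0,0,1],[0,1,0,0,0,0,1],[0,0,0,0,0,0,1],[0,0,0,0,0,0,1]]'
```

```text
time_s: 28.62
eef_pos: [0.5891, -0.2286, 0.09]
eef_rot: [-0.5, 0.5, 0.5, -0.5]
wrist_force: [0.7, 0.3, -0.7]
opening: 0.211
time_s: 28.95
eef_pos: [0.5889, -0.2284, 0.0869]
eef_rot: [-0.5, 0.5, 0.5, -0.5]
wrist_force: [1.2, -0.8, -0.3]
opening: 0.21
```

```bash
python3 -m jog '[[-0.5,2,0.5,0,0,0,1],[0,1,0,0,0,0,1],[0,0,0,0,0,0,1],[0,0,0,0,0,0,1]]';python3 -m jog '[[0,1,0,0,0,0,1],[0,0,0,0,0,0,1],[0,0,0,0,0,0,1]]'
```

```text
time_s: 29.28
eef_pos: [0.5883, -0.2289, 0.0836]
eef_rot: [0.5, -0.5, -0.5, 0.5]
wrist_force: [-0.4, -0.4, -2.0]
opening: 0.208
time_s: 29.53
eef_pos: [0.5886, -0.2291, 0.0831]
eef_rot: [-0.5, 0.5, 0.5, -0.5]
wrist_force: [0.7, 0.7, 0.7]
opening: 0.207
```

```bash
python3 -m jog '[[0,0.7,0,0,0,0,1],[0,0,0,0,0,0,1],[0,0,0,0,0,0,1]]'; python3 -m jog '[[0,0,0,0,0,0,0.6],[0,0,0,0,0,0,0.4],[0,0,0,0,0,0,0],[0,0,0,0,0,0,-0.5],[0,0,0,0,0,0,-1],[0,0,0,0,0,0,-1],[0,0,0,0,0,0,-1]]'; python3 -m jog '[[0,-10,0,0,0,0,-1],[0,-25,0,0,0,0,-1],[0,-35,0,0,0,0,-1],[0,-20,0,0,0,0,-1],[0,0,30,0,0,0,-1],[0,0,40,0,0,0,-1],[0,0,40,0,0,0,-1],[0,0,30,0,0,0,-1]]';python3 -m jog '[[0,0,0,0,0,0,-1],[0,0,0,0,0,0,-1],[0,0,0,0,0,0,-1]]'
python3 - <<'E'
from h import *
L=[(.5886,-.2293,.079,.033),(.5886,-.2293,.105,.01),(.6112,.1286,.058,.028),(.5999,-.0504,.08,.0215),(.6797,-.0554,.04,.028),(.633,.446,.22,.055)]
for cam in ["top","side"]:
    im=cv2.resize(camera(cam),None,fx=4,fy=4,interpolation=2)
    for x,y,h,r in L:
        cv2.polylines(im,[np.round((proj(cam,circ(x,y,h,r))+.5)*4-.5).astype(int)],1,(255,0,255),1)
    c=im[450:1050,800:1600] if cam=="top" else im[600:1200,800:1600]
    cv2.imwrite(f"pics/{cam}8.png",c)
cv2.imwrite("pics/top8full.png",camera("top"))
E
```

```text
time_s: 29.78
eef_pos: [0.5887, -0.2291, 0.0831]
eef_rot: [-0.5, 0.5, 0.5, -0.5]
wrist_force: [-1.6, 0.5, 5.9]
opening: 0.207
time_s: 30.37
eef_pos: [0.5883, -0.2289, 0.0819]
eef_rot: [0.5, -0.5, -0.5, 0.5]
wrist_force: [0.1, 0.9, -1.0]
opening: 0.981
time_s: 31.03
eef_pos: [0.4461, -0.2283, 0.1725]
eef_rot: [0.5, -0.5, -0.5, 0.5]
wrist_force: [-0.7, -1.1, 0.2]
opening: 1.002
time_s: 31.28
eef_pos: [0.4493, -0.2295, 0.1733]
eef_rot: [-0.499, 0.501, 0.5, -0.5]
wrist_force: [-0.2, -1.0, 0.1]
opening: 0.998
```

View pics/top8.png

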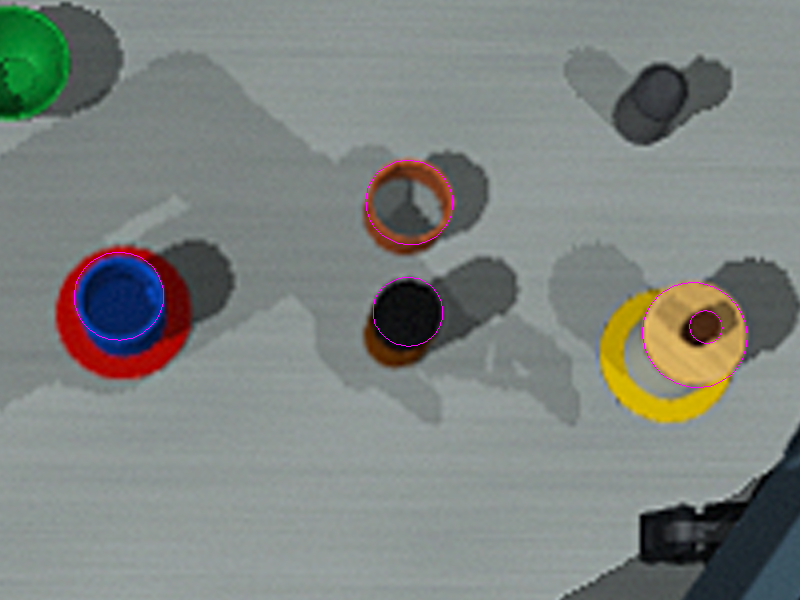

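View pics/side8.png

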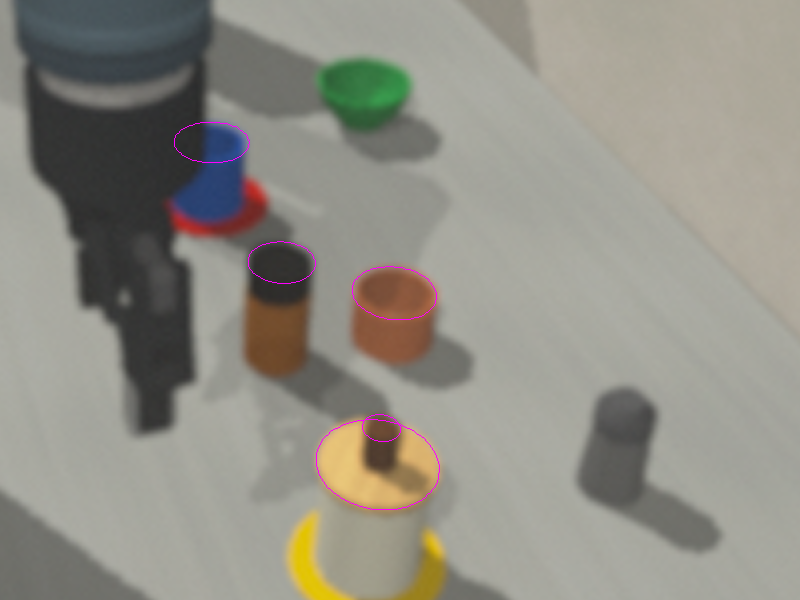

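View pics/top8full.png

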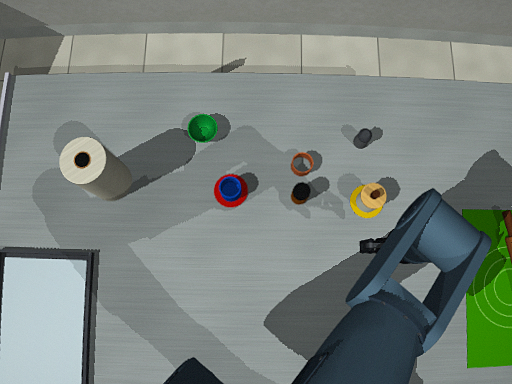

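Both cameras show the lid level on the pot. Its disc lies on the predicted outline at about top-crop (695,335), and the other pieces match theirs. The roll, bowl and shaker appear unmoved, and the gripper is clear.

```bash
python3 -c "
from bench import *
print(hand_in())"
```

```text
the job is handed in; nothing more can be done
None
```

The pastry station is set out as asked and handed in at about 31 s of the 123 s allowed. I placed the ring first, then the jar, the jam pot and the sugar pot, and last the lid. No verdict comes back from the hand-in.

- **Placement:** In the last pictures the lid, jam pot, jar and ring lie on their predicted outlines in both the top and side cameras. They look within about 1–2 mm, as does the sugar pot in the check just before the lid went on. The jam pot is partly hidden by the gripper in the side view.
- **Lid:** It sits level and centred on the sugar pot.
- **Left alone:** The paper roll, green bowl and grey shaker look unmoved in the top view. I checked that by eye and did not measure it.
- **Robot:** The gripper is open and clear of everything.

The images gave 359 mm between the mats against the stated 360 mm, which is within the calibration tolerance. No check failed or disagreed.

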